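Pad the tub clamp's bar, then hold its sprung jaw open at the mark

TASK

Get the tub clamp ready for the next nut tub: drape the blue guard over the clamp's steel bar so that it sits right down on it between the two posts, and let go of it. Then pull the orange jaw out against its spring until the red band on its rod has just come fully out of the tube, and finish while still holding the jaw steady there with the gripper. Do not pull the jaw open before the guard is on the bar, and leave the tub, stamp and jar where they stand.

Things in the scene. Friction and masses are not known exactly. Their poses are not given: they have to be found in the camera images.
- bar_mid (a point): Middle of the clamp's fixed round steel bar (16 mm thick), on its axis, 85 mm above the worktop. Axes are the clamp's: y along the bar, z up, -x towards the jaw and the way the jaw is pulled. Two posts (22 mm wide, tops 99 mm above the worktop) carry the bar, 116 mm clear between them. The clamp (grey base 220 x 150 mm) is fixed; its place and yaw vary.
- guard_tab (a point): Centre of the lifting tab (12 mm thick in x, 36 long in y, 31 high) on the blue guard, a loose rigid inverted U, about 80 g, 60 mm long in y; 4 mm legs, 26 mm clear between, reach 65 mm below this point; it starts standing on them, z up. The underside of its 34 mm wide top is 20 mm below this point: seated, this point is 28 mm above bar_mid, guard y along the bar, either way round.
- jaw_top (a point): Grip point in the orange jaw, an upright plate 12 mm thick in x (the pull direction), 44 mm wide in y, top edge 20 mm above this point. It is 105 mm above the worktop and at rest 111 mm from the bar's axis, towards -x of bar_mid. The plate goes down to 18 mm above the worktop, between two white runners 48 mm high. Axes are the clamp's.
- jaw (a joint): How far jaw and rod are pulled out, in m: 0 at rest, at most 0.080, along -x of the clamp. A spring pulls back: about 7 N at rest, 13 N at the mark; let go, it springs shut. The 12 mm wide red band begins to show at 0.038 and is just fully out of the tube at 0.050; black rod follows it.
- tube_mouth (a point): Centre of the black collar at the end of the clamp's tube (25 mm across, 32 mm above the worktop), where the rod comes out and where the red band is read. Axes are the clamp's.
- nut_tub: Clear tub of nuts, 126 x 182 x 69 mm, stands on the worktop, origin at the centre of its underside. Leave it alone.
- date_stamp: Wooden rubber stamp to the right of the clamp, 31 x 52 x 81 mm, origin at the centre of its underside. Leave it alone.
- colour_jar: Small dark jar with a ribbed lid, 42 mm across, 52 mm high, origin at the centre of its underside. Leave it alone.
- guard: The whole blue guard; origin 65 mm below guard_tab, between the feet of its legs.
There are look-alikes about, which are no part of the job. Leave any green or turquoise look-alike of the guard alone.

How it is judged:
By the outcome, as a careful person would: the job done as asked, in the order asked, and still so for the second after the job is handed in, while the arm keeps its last pose, push and grip.
It also fails if it takes over 48 s, if anything falls off the work surface, if the arm or the gripper's body presses on something with over 40 N, if the wrist force passes 120 N, or if a joint passes its speed limit or range.

ROBOT

A 7-joint arm with a two-finger parallel gripper is mounted at the origin on a cart in front of the work surface, level with it; the furniture and walls round the work are solid. World frame = base frame: x ahead of the robot, y to its left, z up, the work surface at z = 0. Lengths are in m, angles in rad, forces in N, time in s.
With the tool pointing down it reaches from about 0.425 to 0.95 m from the base axis. Payload 4.7 kg.
Tool frame: the origin (TCP) lies on the centre line of the jaws, within the pads' length; the fingertips stand robot.nose_length ahead of it and the grasp point (between the pads) lies 8 mm behind it (robot.nose_length is the distance from the TCP to the fingertips, in m); z points along the fingers, x is the direction in which the jaws open and shut, and the axes are right-handed (so a half turn about z gives the same grasp; the last joint's range is limited). The gripper opens to 85 mm and grips with 20 to 120 N. Pads are 22 mm wide; open, the fingers measure 114 mm over their backs; the gripper's body (76 mm by 85 mm) begins 54 mm behind the grasp point. The pads swing forward as they close: fully open they stand 13 mm farther back than shut.
Start: joints at [-1.172, 0.469, -0.049, 1.532, 0.024, 1.141, -0.082], TCP at [0.28, 0.614, 0.242] pointing down, gripper open.
Joint ranges: [-2.59, 2.59], [-0.33, 1.99], [-1.39, 1.29], [0.1, 2.45], [-1.04, 4.18], [0.21, 1.99], [-2.66, 2.66]. Speed limits (rad/s): [2.57, 2.57, 3.14, 3.14, 3.14, 3.14, 3.14].

INTERFACE

Orientations are given as [roll, pitch, yaw] about the fixed x, y, z axes, in that order (R = Rz(yaw) Ry(pitch) Rx(roll)).
In Python, from plant import robot gives the robot as it stands. Calls block until the motion is done:
- robot.goto(position, orientation): joint-space move of the TCP to a pose.
- robot.move_straight(position, vel=0.15, attitude=None, contact_N=None): straight line of the TCP; attitude=None keeps the orientation; vel is the mean speed in m/s. With contact_N (N) it stops when the force on the tool has changed by that much, and returns True; else False.
- robot.move_joints(angles): joint-space move.
- robot.grip(opening, strength=None): opening from 0.0 (shut) to 1.0 (fully open); strength is the grip in N (None keeps the last); returns when the fingers have stopped.
- robot.sleep(seconds).
- robot.inverse_kinematics(position, orientation): joint angles nearest the present ones, or None.
- robot.sense(): the state.
- robot.grab_frame(name): name is "scene" or "side" or "wrist"; returns a dict with "image" (400x640x3 uint8, red, green, blue), "range_z" (400x640 float32, m along the optical axis (not along the pixel's ray), 0 where there is no reading), "fx", "fy", "cx", "cy" (pixels), "R" (3x3) and "t" (3): a world point X has camera coordinates R X + t. Camera axes: x right, y down, z forward; pixel columns grow to the right and rows downward; lengths in m; the calibration is good to about 2 mm. A picture is of the moment at which its call begins.
A pose or a line that the arm cannot do raises robot.IKError and nothing moves.
- robot.close_job(): hands the job in, once; it reports no verdict.
The state is a dict: "t": time; "joint_pos": joint angles; "joint_velocities": joint speeds; "effort": joint torques, N m; "tcp_pos": TCP position; "tcp_rot": TCP orientation; "wrist_force": force on the tool from outside, world axes, zero at the start; "torque": the same for the moment, N m; "opening": opening from 0.0 (shut) to 1.0 (fully open).
Only numpy, scipy, OpenCV 4.12 (cv2) and the standard library are available. Lean on these libraries where they do the work, as an engineer would, in place of code of your own. Each camera call takes 0.05 s, during which the arm holds its last target.

## Working session

There is one attempt and no reset: what is moved stays moved. The work goes in short steps, each a Python script; the robot and the scene stay as the last script left them, time stands still between calls to the robot, and variables do not carry over. Pictures are saved under pics/ and viewed, and the job is handed in when it is done.

```bash
ls; mkdir -p pics
cat > h.py <<'E'
import numpy as np, cv2, pickle
from plant import robot
def snap(n,tag):
    f=robot.grab_frame(n); cv2.imwrite(f'pics/{tag}.png',f['image'][:,:,::-1]); pickle.dump(f,open(f'pics/{tag}.pkl','wb')); return f
def load(tag): return pickle.load(open(f'pics/{tag}.pkl','rb'))
def ray(f,u,v):
    R=np.array(f['R']);t=np.array(f['t']); c=-R.T@t; d=R.T@np.array([(u-f['cx'])/f['fx'],(v-f['cy'])/f['fy'],1]); return c,d
def plane(f,u,v,z):
    c,d=ray(f,u,v); return c+d*(z-c[2])/d[2]
def pt(f,u,v):
    c,d=ray(f,u,v); return c+d*f['range_z'][int(v),int(u)]
def proj(f,X):
    p=np.array(f['R'])@np.array(X)+np.array(f['t']); return f['fx']*p[0]/p[2]+f['cx'],f['fy']*p[1]/p[2]+f['cy']
def cloud(f):
    v,u=np.mgrid[0:400,0:640]; z=f['range_z']; P=np.stack([(u-f['cx'])/f['fx']*z,(v-f['cy'])/f['fy']*z,z],-1)
    return (P-np.array(f['t']))@np.array(f['R'])
E
python3 - <<'E'
from h import *
for n in('scene','side','wrist'):
    f=snap(n,n+'0'); print(n,-np.array(f['R']).T@f['t'],f['fx'],(f['range_z']>0).mean())
s=robot.sense(); print({k:np.round(v,3) for k,v in s.items()},robot.nose_length)
E
```

```text
pics
scene [-0.10268166 -0.69966477  0.8014827 ] 375.10611600252395 0.99599609375
side [ 0.6179678  -0.93991931  0.63913373] 399.5037337682346 0.99591796875
wrist [0.21604175 0.64385578 0.37346268] 326.6534541213279 0.9961796875
{'t': np.float64(0.15), 'joint_pos': array([-1.172,  0.469, -0.049,  1.533,  0.024,  1.141, -0.082]), 'joint_velocities': array([ 0.   , -0.001,  0.   , -0.004, -0.001, -0.001,  0.001]), 'effort': array([ 1.0000e-03, -5.1077e+01, -4.7000e-02, -2.3798e+01,  1.1000e-02,
        5.0000e-03,  0.0000e+00]), 'tcp_pos': array([0.28 , 0.614, 0.242]), 'tcp_rot': array([3.141e+00, 1.000e-03, 1.143e+00]), 'wrist_force': array([ 0.681, -0.611,  0.119]), 'torque': array([ 0.052, -0.026, -0.037]), 'opening': np.float64(0.999)} 0.011
```

View pics/scene0.png

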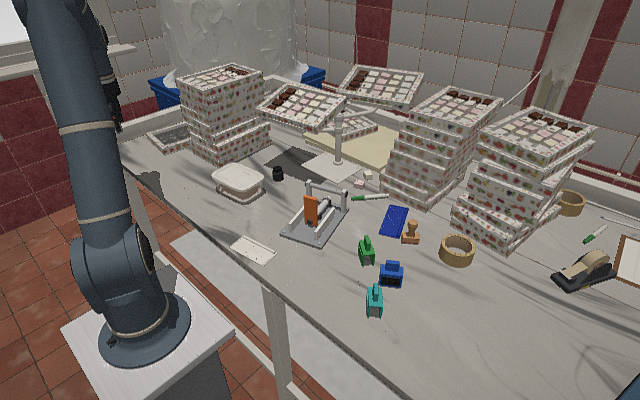

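View pics/side0.png

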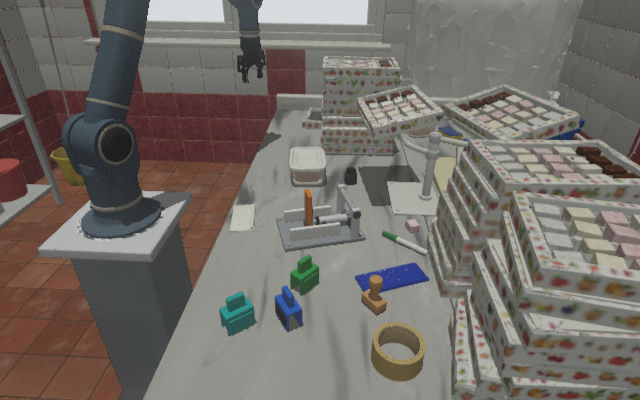

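View pics/wrist0.png

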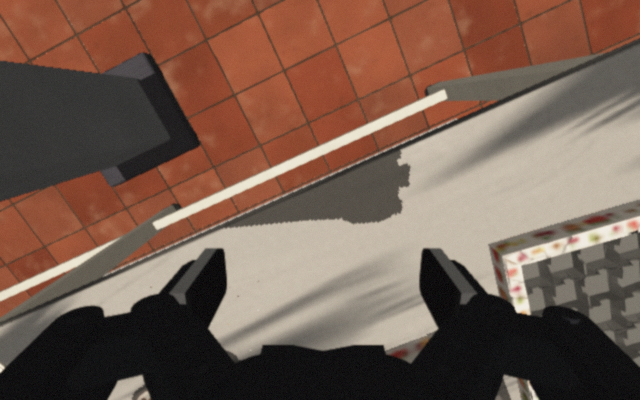

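The scene view shows the blue guard at about (391,272), green at (366,250) and turquoise at (375,300), with the orange jaw at (310,208) and the bar between its posts at about (325,190). In the side view the blue guard is at (288,308), the jaw at (308,208) and the bar at about (348,200).

Run:
```python
from h import *
for n,box in(('scene0',(270,160,440,330)),('side0',(200,170,440,340))):
    f=load(n); im=f['image']; x0,y0,x1,y1=box
    c=im[y0:y1,x0:x1,::-1]; cv2.imwrite(f'pics/{n}c.png',cv2.resize(c,None,fx=3.3,fy=3.3,interpolation=cv2.INTER_CUBIC))
    hsv=cv2.cvtColor(im,cv2.COLOR_RGB2HSV); P=cloud(f)
    for nm,lo,hi in(('blue',(105,120,50),(125,255,255)),('orange',(5,150,120),(16,255,255))):
        m=cv2.inRange(hsv,lo,hi); k,l,st,ce=cv2.connectedComponentsWithStats(m)
        for i in range(1,k):
            if st[i,4]>60:
                q=P[l==i]; print(n,nm,st[i],ce[i].round(1),np.percentile(q,[2,50,98],axis=0).round(3).tolist())
```

```text
scene0 blue [301  66  25  23 359] [313.4  76.7] [[1.681, 1.154, -0.177], [1.82, 1.173, -0.082], [1.908, 1.278, -0.06]]
scene0 blue [148  75  33  35 585] [164.3  93.2] [[0.941, 1.55, -0.236], [0.953, 1.782, -0.11], [1.023, 1.937, -0.061]]
scene0 blue [379 205  30  34 634] [393.6 221.1] [[0.676, -0.268, -0.0], [0.748, -0.217, 0.003], [0.83, -0.166, 0.011]]
scene0 blue [379 260  24  28 398] [391.1 271.6] [[0.499, -0.388, 0.004], [0.522, -0.36, 0.05], [0.549, -0.331, 0.082]]
scene0 orange [304 195  13  30 222] [310.3 209. ] [[0.533, -0.059, 0.027], [0.541, -0.042, 0.084], [0.549, -0.021, 0.127]]
side0 blue [551 128  29  12 126] [567.3 134.9] [[1.791, 1.159, -0.177], [1.866, 1.176, -0.156], [1.908, 1.194, -0.116]]
side0 blue [ 355  263   74   29 1043] [395.1 276.9] [[0.676, -0.259, 0.002], [0.768, -0.214, 0.004], [0.831, -0.167, 0.011]]
side0 blue [275 286  27  46 535] [288.8 305.3] [[0.505, -0.39, 0.008], [0.531, -0.369, 0.051], [0.557, -0.341, 0.083]]
```

View pics/scene0c.png

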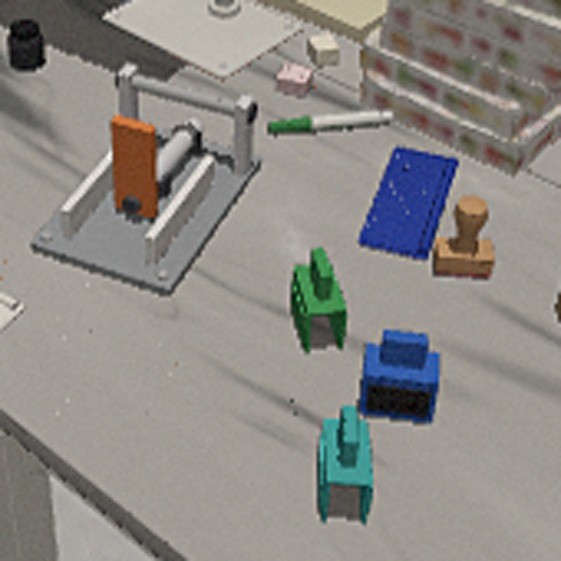

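View pics/side0c.png

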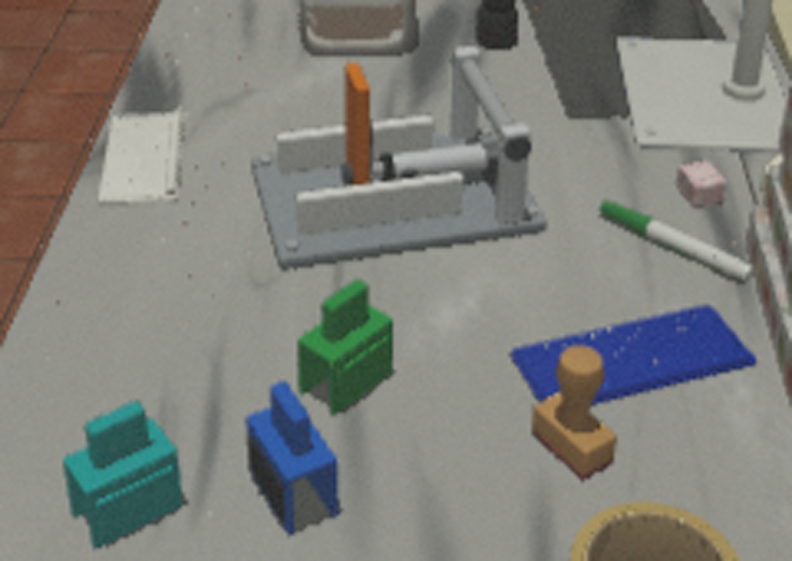

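Run:
```python
from h import *
f=load('wrist0'); from scipy.spatial.transform import Rotation as Ro
Rt=Ro.from_euler('xyz',[3.141,.001,1.143]).as_matrix(); print((np.array(f['R'])@Rt).round(3)) ; print(Rt.T@(-np.array(f['R']).T@f['t']-np.array([.28,.614,.242])))
# guard tab top, base top, via depth, both cameras
for n in('scene0','side0'):
    f=load(n);P=cloud(f);im=f['image'];hsv=cv2.cvtColor(im,cv2.COLOR_RGB2HSV)
    b=cv2.inRange(hsv,(105,100,30),(125,255,255))>0
    q=P[b&(abs(P[...,0]-.527)<.06)&(abs(P[...,1]+.36)<.06)]
    for lo,hi in((.074,.09),(.043,.052)):
        s=q[(q[:,2]>lo)&(q[:,2]<hi)]; 
        if len(s)>5:
            c=s[:,:2].mean(0);w,v=np.linalg.eigh(np.cov(s[:,:2].T));print(n,lo,len(s),s.mean(0).round(4),np.sqrt(w).round(4),np.degrees(np.arctan2(v[1,1],v[0,1])).round(1))
    # bar and posts
    s=P[(abs(P[...,0]-.62)<.1)&(abs(P[...,1]+.02)<.12)&(P[...,2]>.07)&(P[...,2]<.11)&~(cv2.inRange(hsv,(3,130,80),(18,255,255))>0)]
    w,v=np.linalg.eigh(np.cov(s[:,:2].T));print('bar',len(s),s.mean(0).round(4),np.sqrt(w).round(4),np.degrees(np.arctan2(v[1,1],v[0,1])))
```

```text
[[ 1.     0.001  0.001]
 [-0.     0.962 -0.275]
 [-0.001  0.275  0.962]]
[ 0.00049963 -0.07050272 -0.13150505]
scene0 0.074 64 [ 0.5263 -0.357   0.0793] [0.0037 0.0103] 122.2
scene0 0.043 158 [ 0.522  -0.3596  0.0488] [0.0096 0.0194] 121.2
bar 273 [ 0.6455 -0.0103  0.0886] [0.0133 0.0498] 106.79131880105825
side0 0.074 89 [ 0.5289 -0.3605  0.0804] [0.0033 0.0101] 124.9
side0 0.043 224 [ 0.5285 -0.3672  0.0499] [0.0092 0.0178] 140.2
bar 318 [ 0.647  -0.0198  0.0901] [0.0227 0.0523] 109.64839119552981
```

Run:
```python
from h import *
for n in('scene0','side0'):
    P=cloud(load(n)).reshape(-1,3); r=np.hypot(P[:,0],P[:,1]); a=np.degrees(np.arctan2(P[:,1],P[:,0]))
    for lo in range(-50,70,10):
        s=(a>lo)&(a<lo+10)&(r>.3)&(r<1.0)&(P[:,2]>.12)&(P[:,2]<.7)
        if s.sum()>5: print(n,lo,s.sum(),'rmin',r[s].min().round(3),'zmax r<.85',P[s&(r<.85),2].max().round(3) if (s&(r<.85)).any() else None)
    # look-alikes
    f=load(n);hsv=cv2.cvtColor(f['image'],cv2.COLOR_RGB2HSV);C=cloud(f)
    for nm,lo,hi in(('green',(50,100,40),(75,255,255)),('turq',(80,100,50),(98,255,255))):
        m=cv2.inRange(hsv,lo,hi)>0; q=C[m&(C[...,2]>.06)&(C[...,2]<.09)&(C[...,1]<-.15)&(C[...,0]<.75)]; print(nm,len(q),q.mean(0).round(3))
```

```text
scene0 -40 299 rmin 0.981 zmax r<.85 None
scene0 -30 2996 rmin 0.935 zmax r<.85 None
scene0 -20 3725 rmin 0.875 zmax r<.85 None
scene0 -10 1088 rmin 0.535 zmax r<.85 0.127
scene0 0 1585 rmin 0.714 zmax r<.85 0.289
scene0 10 1643 rmin 0.715 zmax r<.85 0.285
scene0 20 971 rmin 0.731 zmax r<.85 0.283
scene0 30 2617 rmin 0.764 zmax r<.85 0.329
scene0 40 2192 rmin 0.736 zmax r<.85 0.33
scene0 50 492 rmin 0.334 zmax r<.85 0.676
scene0 60 1574 rmin 0.433 zmax r<.85 0.612
green 68 [ 0.547 -0.258  0.075]
turq 84 [ 0.422 -0.379  0.077]
side0 -40 427 rmin 0.983 zmax r<.85 None
side0 -30 4147 rmin 0.936 zmax r<.85 None
side0 -20 5927 rmin 0.877 zmax r<.85 None
side0 -10 1245 rmin 0.534 zmax r<.85 0.129
side0 0 2686 rmin 0.716 zmax r<.85 0.291
side0 10 1628 rmin 0.716 zmax r<.85 0.284
side0 20 830 rmin 0.732 zmax r<.85 0.283
side0 30 2649 rmin 0.762 zmax r<.85 0.33
side0 40 1175 rmin 0.74 zmax r<.85 0.33
side0 50 8 rmin 0.869 zmax r<.85 None
side0 60 1682 rmin 0.598 zmax r<.85 0.528
green 124 [ 0.554 -0.258  0.074]
turq 205 [ 0.428 -0.38   0.074]
```

Run:
```python
from h import *
robot.goto([.22,.48,.36],[np.pi,0,1.14])
robot.goto([.55,.03,.33],[np.pi,0,.28]); robot.sleep(.3)
f=snap('wrist','wc1'); print(robot.sense()['tcp_pos'],robot.sense()['t'])
robot.move_straight([.62,-.08,.30],vel=.25); robot.sleep(.3)
f=snap('wrist','wc2')
robot.goto([.53,-.33,.28],[np.pi,0,.58]); robot.sleep(.3)
snap('wrist','wg1')
robot.move_straight([.50,-.37,.24],vel=.2); robot.sleep(.3)
snap('wrist','wg2'); s=robot.sense();print(s['t'],s['joint_pos'],s['wrist_force'])
a=[cv2.imread(f'pics/{k}.png') for k in('wc1','wc2','wg1','wg2')]
cv2.imwrite('pics/c12.png',np.hstack(a[:2])[:,:][:, :].copy()[:, :] if 0 else cv2.resize(np.vstack(a[:2]),(480,600)))
cv2.imwrite('pics/g12.png',cv2.resize(np.vstack(a[2:]),(480,600)))
```

```text
[0.54999739 0.03032609 0.33002071] 3.2917
6.5333 [ 0.11146734  0.43011226  0.6286443   1.69725419 -0.27868616  1.10413645
  1.40459715] [ 0.14763572 -0.39653553  0.28025578]
```

View pics/wc1.png

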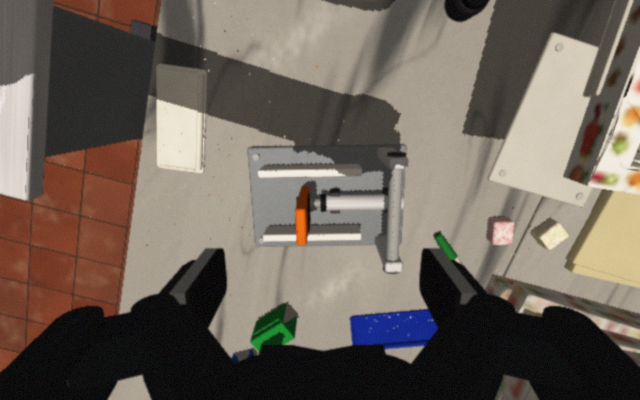

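View pics/wc2.png

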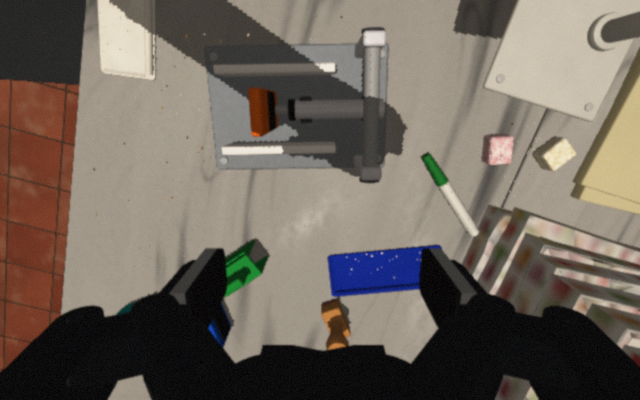

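View pics/g12.png

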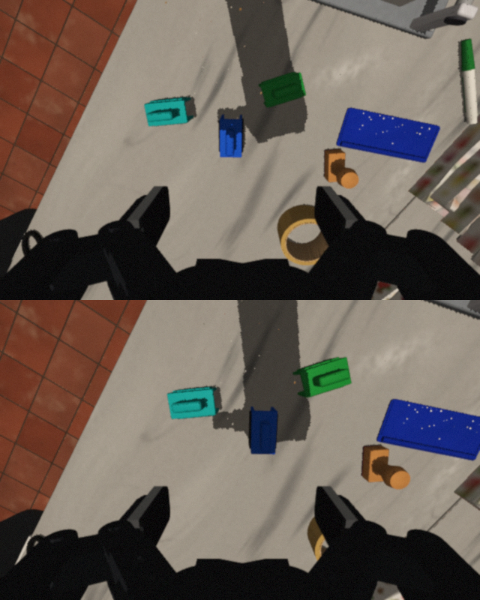

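The wrist views show the posts at about (397,156)/(392,267) in wc1 and (373,35)/(370,172) in wc2. The blue guard is upright in both guard views, nearly aligned with the tool. I'll enlarge these for exact pixels.

Run:
```python
from h import *
def crop(n,x,y,w,h,s,o):
    c=cv2.imread(f'pics/{n}.png')[y:y+h,x:x+w]; c=cv2.resize(c,None,fx=s,fy=s,interpolation=cv2.INTER_CUBIC)
    c=cv2.convertScaleAbs(c,alpha=1.5,beta=15)
    for k in range(0,w,20): cv2.putText(c,str(x+k),(k*s,8),0,.3,(0,0,255)); cv2.line(c,(k*s,8),(k*s,14),(0,0,255))
    for k in range(0,h,20): cv2.putText(c,str(y+k),(0,k*s+4),0,.3,(0,0,255)); 
    return c
a=crop('wc1',240,135,200,150,4,0); b=crop('wc2',200,20,200,170,3,0)
cv2.imwrite('pics/k1.png',a);cv2.imwrite('pics/k2.png',b)
g1=crop('wg1',260,130,100,100,4,0);g2=crop('wg2',300,110,100,100,4,0)
cv2.imwrite('pics/k3.png',np.hstack([g1,g2]))
for n in('wg1','wg2'):
    f=load(n);P=cloud(f);hsv=cv2.cvtColor(f['image'],cv2.COLOR_RGB2HSV)
    b=cv2.inRange(hsv,(105,100,20),(130,255,255))>0
    q=P[b&(abs(P[...,0]-.527)<.06)&(abs(P[...,1]+.36)<.06)]
    for lo,hi in((.076,.09),(.04,.056)):
        s=q[(q[:,2]>lo)&(q[:,2]<hi)]
        w,v=np.linalg.eigh(np.cov(s[:,:2].T));r=cv2.minAreaRect(s[:,:2].astype(np.float32)*1000);print(n,lo,len(s),s.mean(0).round(4),np.degrees(np.arctan2(v[1,1],v[0,1])).round(1),r)
for n in('wc1','wc2'):
    f=load(n);P=cloud(f)
    s=P[(abs(P[...,0]-.65)<.06)&(abs(P[...,1]+.02)<.1)&(P[...,2]>.075)&(P[...,2]<.11)]
    w,v=np.linalg.eigh(np.cov(s[:,:2].T));print(n,len(s),s.mean(0).round(4),np.degrees(np.arctan2(v[1,1],v[0,1])).round(1),cv2.minAreaRect(s[:,:2].astype(np.float32)*1000), np.percentile(s[:,2],[5,50,95]))
```

```text
wg1 0.076 358 [ 0.527  -0.3546  0.0811] 122.5 ((527.1786499023438, -355.03179931640625), (10.649209976196289, 34.87245559692383), 32.70634841918945)
wg1 0.04 1078 [ 0.5258 -0.3519  0.0504] 122.8 ((527.1569213867188, -355.2384033203125), (36.30817413330078, 59.48799514770508), 32.58514404296875)
wg2 0.076 486 [ 0.5263 -0.3547  0.081 ] 122.6 ((526.9349975585938, -355.1385498046875), (12.033631324768066, 34.946876525878906), 32.18929672241211)
wg2 0.04 1353 [ 0.5239 -0.3526  0.0504] 119.8 ((527.5383911132812, -354.94635009765625), (35.792057037353516, 59.536842346191406), 33.46148681640625)
wc1 1855 [6.467e-01 3.000e-04 9.310e-02] 107.0 ((649.3154296875, -4.552337646484375), (21.984874725341797, 150.72265625), 17.166149139404297) [0.08633314 0.09289318 0.09992752]
wc2 2743 [6.472e-01 6.000e-04 9.350e-02] 107.0 ((649.4552001953125, -4.286827087402344), (22.16514015197754, 150.064208984375), 17.263652801513672) [0.08749022 0.09301721 0.0999359 ]
```

View pics/k1.png

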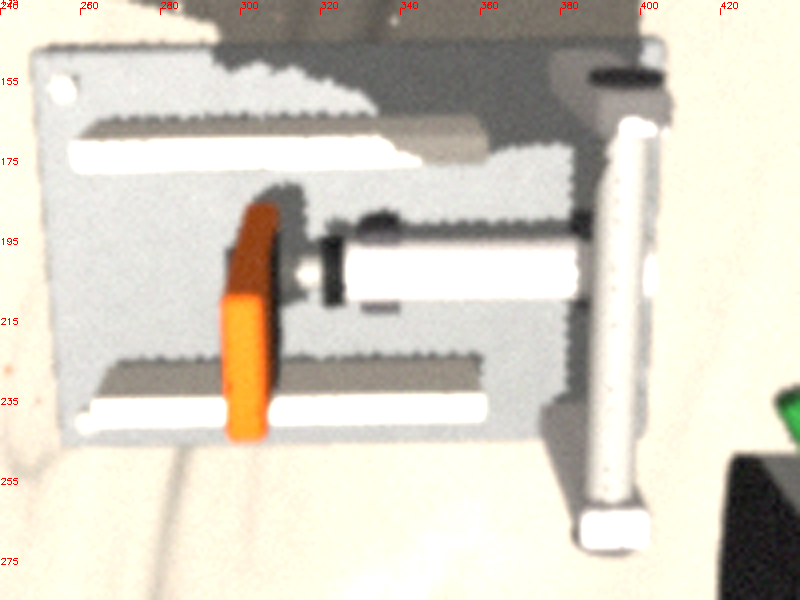

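View pics/k2.png

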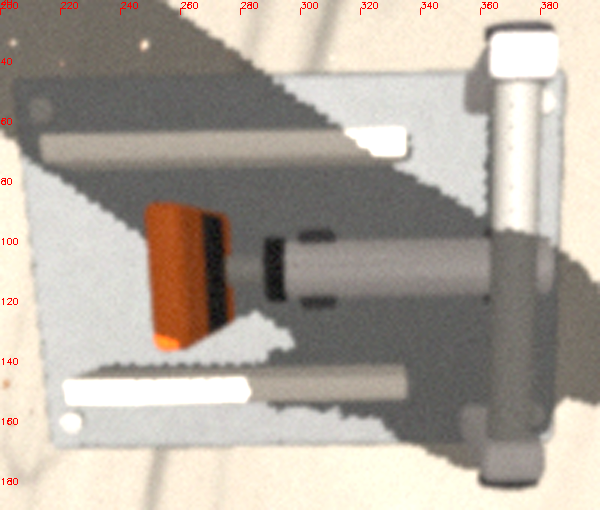

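View pics/k3.png

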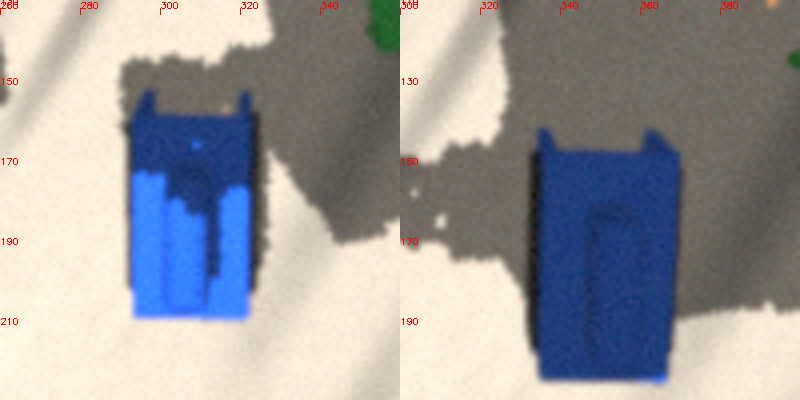

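Run:
```python
from h import *
a=np.radians(17.2);ex=np.array([np.cos(a),np.sin(a)]);ey=np.array([-ex[1],ex[0]])
for n in('wc1','wc2','scene0','side0'):
    f=load(n);P=cloud(f);c0=np.array([.649,-.0045])
    L=np.stack([(P[...,:2]-c0)@ex,(P[...,:2]-c0)@ey,P[...,2]],-1)
    box=(abs(L[...,0])<.025)&(abs(L[...,1])<.095)
    for nm,s in(('left',box&(L[...,1]>.05)&(L[...,2]>.0975)&(L[...,2]<.11)),('right',box&(L[...,1]<-.05)&(L[...,2]>.0975)&(L[...,2]<.11))):
        q=L[s]; 
        if len(q)>8: print(n,nm,len(q),'x',np.percentile(q[:,0],[2,98]).round(4),'y',np.percentile(q[:,1],[2,98]).round(4),'z',np.median(q[:,2]).round(4))
    s=(abs(L[...,0])<.015)&(abs(L[...,1])<.05)&(L[...,2]>.08)&(L[...,2]<.096); q=L[s]
    # bar surface: fit circle r 8: x centre by top points
    p=np.polyfit(q[:,1],q[:,0],1); print(n,'bar x range',np.percentile(q[:,0],[2,98]).round(4),'slope deg',np.degrees(p[0]).round(2),'top',np.percentile(q[:,2],98).round(4))
    from scipy.optimize import least_squares
    r=least_squares(lambda t:np.hypot(q[:,0]-t[0]-t[2]*q[:,1],q[:,2]-t[1])-.008,[0,.085,0],loss='soft_l1',f_scale=.001).x; print('   circle',r.round(4))
    o=cv2.inRange(cv2.cvtColor(f['image'],cv2.COLOR_RGB2HSV),(3,130,40),(18,255,255))>0
    q=L[o&(abs(L[...,0]+.111)<.03)&(abs(L[...,1])<.05)&(L[...,2]>.121)&(L[...,2]<.14)]
    if len(q)>5: print('   jaw top',len(q),np.percentile(q,[3,50,97],axis=0).round(4).tolist())
# two-view ray check: bar/post corner right-post top; jaw top corner pixels
def tri(o):
    A=[];b=[]
    for n,u,v in o:
        c,d=ray(load(n),u,v);d/=np.linalg.norm(d);M=np.eye(3)-np.outer(d,d);A.append(M);b.append(M@c)
    return np.linalg.lstsq(np.vstack(A),np.hstack(b),rcond=None)[0]
print('right post top c',tri([('wc1',392.5,266.5),('wc2',371,171.5)]).round(4))
print('tab top ', tri([('wg1',300+0*0+6,191),('wg2',353,181)]).round(4))
```

```text
wc1 left 208 x [-0.0093  0.0106] y [0.0585 0.0713] z 0.0993
wc1 right 162 x [-0.0098  0.01  ] y [-0.0702 -0.0579] z 0.0993
wc1 bar x range [-0.0072  0.0077] slope deg 0.15 top 0.0946
   circle [0.0007 0.0856 0.003 ]
   jaw top 386 [[-0.1154, -0.0185, 0.1226], [-0.1099, 0.0027, 0.1251], [-0.1045, 0.0218, 0.1267]]
wc2 left 337 x [-0.0086  0.0109] y [0.0585 0.0711] z 0.0993
wc2 right 243 x [-0.0095  0.0102] y [-0.0713 -0.0585] z 0.0994
wc2 bar x range [-0.007  0.008] slope deg 0.1 top 0.0945
   circle [0.0008 0.0856 0.0018]
   jaw top 607 [[-0.1148, -0.019, 0.1225], [-0.1092, 0.0017, 0.1252], [-0.1043, 0.0208, 0.1268]]
scene0 left 10 x [-0.0102  0.0099] y [0.0585 0.0703] z 0.0998
scene0 right 14 x [-0.0107  0.012 ] y [-0.0737 -0.061 ] z 0.0988
scene0 bar x range [-0.008   0.0075] slope deg -0.25 top 0.0947
   circle [ 0.0017  0.0854 -0.002 ]
   jaw top 41 [[-0.1166, -0.0211, 0.1216], [-0.1127, -0.0026, 0.1241], [-0.1055, 0.0178, 0.1268]]
side0 left 24 x [-0.0098  0.0108] y [0.056  0.0694] z 0.0994
side0 right 28 x [-0.0098  0.0096] y [-0.0735 -0.0606] z 0.0999
side0 bar x range [-0.007   0.0065] slope deg 0.11 top 0.0951
   circle [0.0013 0.0864 0.0033]
   jaw top 39 [[-0.1156, -0.0221, 0.1216], [-0.111, -0.0091, 0.1255], [-0.1057, 0.0142, 0.1274]]
right post top c [ 0.6666 -0.0634  0.1024]
tab top  [ 0.5266 -0.3551  0.0747]
```

Run:
```python
from h import *
bm=np.array([.6495,-.0042]); ps=[]
for n in('wc1','wc2','scene0','side0'):
    P=cloud(load(n)).reshape(-1,3); d=np.hypot(P[:,0]-bm[0],P[:,1]-bm[1])
    q=P[(d<.15)&(P[:,2]>.13)&(P[:,2]<.5)]; dd=np.hypot(q[:,0]-bm[0],q[:,1]-bm[1])
    print(n,len(q), q[dd.argsort()[:3]].round(3).tolist() if len(q) else '')
yaw=np.radians(32.7)
robot.grip(.55,40)
robot.goto([.527,-.355,.14],[np.pi,0,yaw])
print(robot.move_straight([.527,-.355,.065],vel=.1,contact_N=8), robot.sense()['tcp_pos'])
robot.grip(0,45); s=robot.sense(); print(s['opening'],s['tcp_pos'],s['t'])
robot.move_straight([.527,-.355,.20],vel=.2); robot.sleep(.2); s=robot.sense(); print(s['opening'],s['wrist_force'],s['t']); snap('wrist','l1'); snap('side','l2')
a=cv2.imread('pics/l1.png'); b=cv2.resize(cv2.imread('pics/l2.png')[200:360,180:436],(640,400))
cv2.imwrite('pics/l.png',cv2.resize(np.vstack([a,b]),(480,600)))
```

```text
wc1 42177 [[0.614, 0.036, 0.386], [0.623, 0.043, 0.388], [0.613, 0.037, 0.383]]
wc2 51140 [[0.652, -0.049, 0.37], [0.652, -0.05, 0.371], [0.653, -0.05, 0.37]]
scene0 206 [[0.714, 0.093, 0.237], [0.709, 0.096, 0.26], [0.712, 0.095, 0.259]]
side0 274 [[0.711, 0.093, 0.257], [0.712, 0.093, 0.252], [0.712, 0.094, 0.245]]
False [ 0.52735368 -0.35551009  0.06561454]
0.1313317450504034 [ 0.52732698 -0.35532051  0.06568073] 8.8083
0.13359398115841412 [-0.61822854 -0.19045984 -0.86374868] 9.8333
```

View pics/l.png

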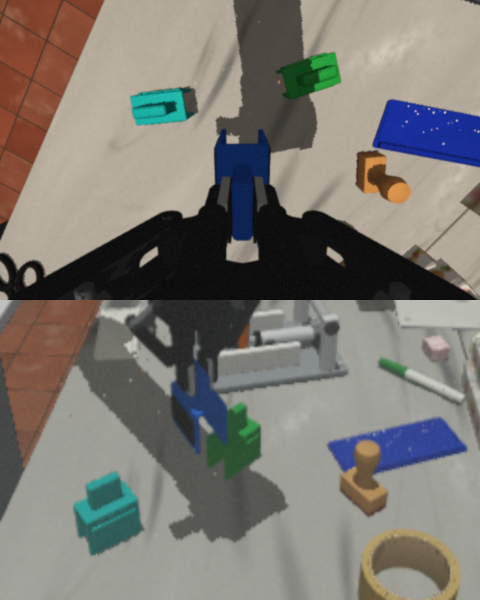

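The guard is held upright by its tab, with look-alikes untouched. Next I carry it over the bar.

Run:
```python
from h import *
yaw=np.radians(17.2); B=np.array([.6498,-.0041])
robot.goto([.61,-.14,.27],[np.pi,0,yaw])
robot.move_straight([*B,.225],vel=.2); robot.sleep(.25)
s=robot.sense(); print(s['tcp_pos'],s['tcp_rot'],s['wrist_force'],s['t'],s['opening'])
snap('wrist','a1'); snap('side','a2'); snap('scene','a3')
f=load('a1');P=cloud(f);hsv=cv2.cvtColor(f['image'],cv2.COLOR_RGB2HSV)
b=cv2.inRange(hsv,(105,100,20),(130,255,255))>0
q=P[b&(np.hypot(P[...,0]-B[0],P[...,1]-B[1])<.06)&(P[...,2]>.14)]
ex=np.array([np.cos(yaw),np.sin(yaw)]);ey=np.array([-ex[1],ex[0]])
L=np.stack([(q[:,:2]-B)@ex,(q[:,:2]-B)@ey,q[:,2]],-1)
print(len(L),np.percentile(L,[1,10,50,90,99],axis=0).round(4).tolist())
t=L[(L[:,2]>.205)&(L[:,2]<.217)];print(len(t),t.min(0) if len(t) else 0,t.max(0) if len(t) else 0)
a=cv2.imread('pics/a1.png'); b=cv2.resize(cv2.imread('pics/a2.png')[140:270,240:448],(640,400))
cv2.imwrite('pics/a.png',cv2.resize(np.vstack([a,b]),(480,600)))
```

```text
[ 0.64971582 -0.00555292  0.2255595 ] [ 3.14124758e+00 -6.85869644e-04  2.98120978e-01] [-0.66499735  0.44942233 -0.78428429] 12.025 0.1321086757116018
6248 [[-0.0171, -0.0162, 0.1725], [-0.0134, -0.0078, 0.2094], [-0.0005, 0.0145, 0.2115], [0.0123, 0.0267, 0.2417], [0.016, 0.0284, 0.267]]
2915 [-0.01768825  0.00156063  0.2051728 ] [0.01640901 0.0286752  0.21683352]
```

View pics/a.png

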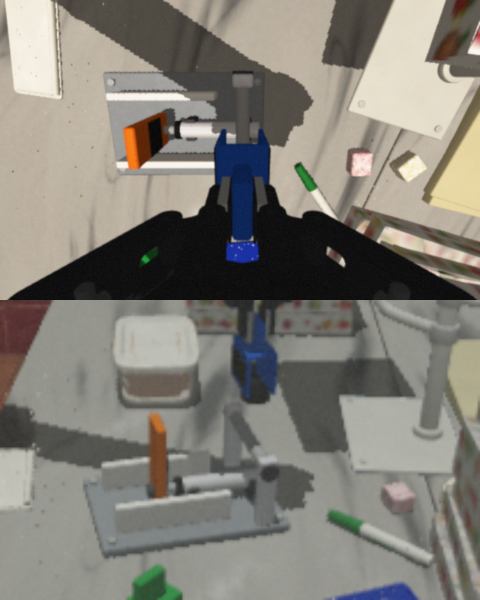

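Above the bar: guard centred to 0.6 mm across and aligned. Descending until contact.

Run:
```python
from h import *
B=np.array([.6503,-.0035])
print(robot.move_straight([*B,.135],vel=.12,contact_N=8), robot.sense()['tcp_pos'])
c=robot.move_straight([*B,.109],vel=.04,contact_N=5); s=robot.sense(); print(c,s['tcp_pos'],s['wrist_force'],s['t'])
robot.sleep(.1); snap('wrist','s0');snap('side','s1');snap('scene','s2')
a=cv2.imread('pics/s0.png'); b=cv2.resize(cv2.imread('pics/s1.png')[140:270,240:448],(640,400))
cv2.imwrite('pics/s.png',cv2.resize(np.vstack([a,b]),(480,600)))
```

```text
False [ 0.65095413 -0.00369977  0.13576707]
True [ 0.65015061 -0.00335988  0.11363303] [-0.52363328  0.94244356  5.06162475] 13.6167
```

View pics/s.png

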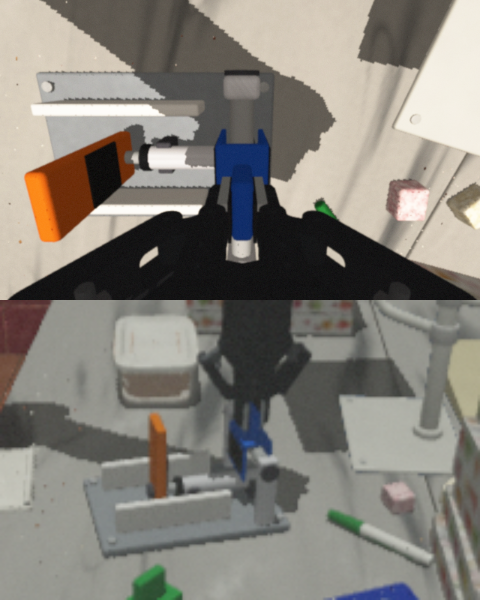

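Contact came at TCP z 0.1136, matching the expected seated height. Releasing.

Run:
```python
from h import *
yaw=np.radians(17.2);B=np.array([.6498,-.0041]);ex=np.array([np.cos(yaw),np.sin(yaw)]);ey=np.array([-ex[1],ex[0]])
robot.grip(.5); s=robot.sense(); p=s['tcp_pos']; print(s['opening'],s['t'])
robot.move_straight([p[0],p[1],.20],vel=.2)
J=B-.1105*ex+.001*ey
robot.move_straight([*(J),.20],vel=.2); robot.sleep(.2)
f=snap('wrist','r1'); snap('side','r2'); snap('scene','r3'); print(robot.sense()['t'])
for n in('r1','r2','r3'):
    f=load(n);P=cloud(f);hsv=cv2.cvtColor(f['image'],cv2.COLOR_RGB2HSV)
    b=cv2.inRange(hsv,(105,100,20),(130,255,255))>0
    L=np.stack([(P[...,:2]-B)@ex,(P[...,:2]-B)@ey,P[...,2]],-1)
    box=(abs(L[...,0])<.06)&(abs(L[...,1])<.08)&(L[...,2]>.03)
    q=L[b&box]; 
    if len(q): print(n,len(q),np.percentile(q,[1,50,99],axis=0).round(4).tolist())
    t=q[(q[:,2]>.09)&(q[:,2]<.104)]
    if len(t)>9: print('  top',t.min(0).round(4),t.max(0).round(4),np.median(t[:,2]).round(4))
    t=q[(q[:,2]>.122)]
    if len(t)>5: print('  tabtop',t.min(0).round(4),t.max(0).round(4))
    o=cv2.inRange(hsv,(3,130,40),(18,255,255))>0
    t=L[o&(abs(L[...,0]+.111)<.03)&(abs(L[...,1])<.05)&(L[...,2]>.121)&(L[...,2]<.14)]
    if len(t)>5: print('  jawtop',t.min(0).round(4),t.max(0).round(4))
a=cv2.imread('pics/r1.png'); b=cv2.resize(cv2.imread('pics/r2.png')[140:270,240:448],(640,400))
cv2.imwrite('pics/r.png',cv2.resize(np.vstack([a,b]),(480,600)))
```

```text
0.5044581177007114 14.275
15.9083
r1 4539 [[-0.0193, -0.0281, 0.0597], [-0.0056, 0.006, 0.0991], [0.0151, 0.0301, 0.1308]]
  top [-0.0174 -0.0296  0.09  ] [0.017  0.0303 0.104 ] 0.0984
  tabtop [-0.0586 -0.0169  0.122 ] [0.0059 0.0184 0.2501]
  jawtop [-0.1168 -0.0202  0.1211] [-0.1052  0.0227  0.1276]
r2 242 [[-0.017, -0.0314, 0.0552], [-0.0046, -0.0165, 0.0995], [0.0169, 0.0228, 0.1314]]
  top [-0.0173 -0.0317  0.0905] [0.0177 0.0238 0.1039] 0.0987
  tabtop [-0.0065 -0.0208  0.1224] [0.0058 0.0117 0.1327]
  jawtop [-0.1169 -0.0236  0.1211] [-0.1066  0.011   0.1283]
r3 273 [[-0.0194, -0.0301, 0.0497], [-0.0066, -0.0046, 0.0977], [0.0164, 0.0285, 0.1303]]
  top [-0.0194 -0.0305  0.0901] [0.0183 0.0295 0.1039] 0.0975
  tabtop [-0.0067 -0.0182  0.122 ] [0.0071 0.0151 0.1313]
  jawtop [-0.1178 -0.0216  0.1213] [-0.1057  0.0178  0.1284]
```

View pics/r.png

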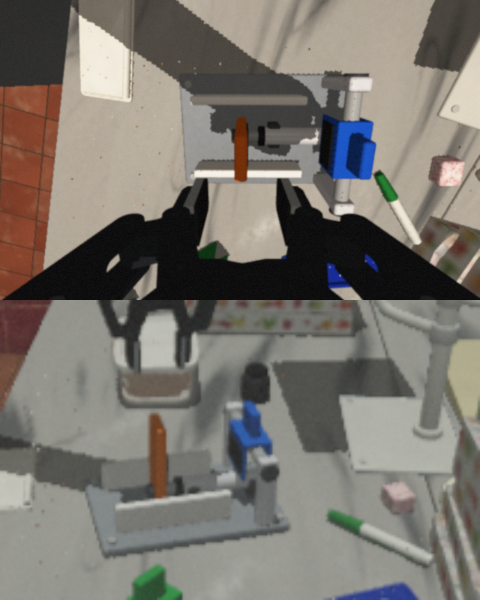

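The guard sits level and centred between the posts, with its top 0.098 and tab top about 0.129 as expected seated. The jaw is still at rest. Now I grip the jaw.

Run:
```python
from h import *
yaw=np.radians(17.2);B=np.array([.6498,-.0041]);ex=np.array([np.cos(yaw),np.sin(yaw)]);ey=np.array([-ex[1],ex[0]])
J=B-.111*ex+.001*ey
print(robot.move_straight([*J,.097],vel=.12,contact_N=8))
robot.grip(0,90); robot.sleep(.1); s=robot.sense(); p=s['tcp_pos'];print(s['opening'],p,s['wrist_force'],s['t'])
d=(p[:2]-B)@ex; print('grip x',d)
T=p[:2]-.049*ex
print(robot.move_straight([*T,.097],vel=.06)); robot.sleep(.3)
s=robot.sense(); q=s['tcp_pos']; print('pulled',(p-q)[:2]@ex,q,s['wrist_force'],s['opening'],s['t'])
snap('wrist','p1');snap('side','p2');snap('scene','p3')
a=cv2.imread('pics/p1.png'); b=cv2.resize(cv2.imread('pics/p2.png')[180:250,270:382],(640,400),interpolation=cv2.INTER_CUBIC)
cv2.imwrite('pics/p.png',cv2.resize(np.vstack([a,b]),(480,600)))
```

```text
False
0.12876804409088777 [ 0.5436786  -0.03600254  0.09780053] [-2.63041038  0.60002977  6.07591051] 17.4
grip x -0.11080931072667954
False
pulled 0.043912889630563355 [ 0.50171378 -0.04893691  0.09787684] [11.56678662  3.90621351 -5.65368379] 0.1294904347135961 18.6667
```

View pics/p.png

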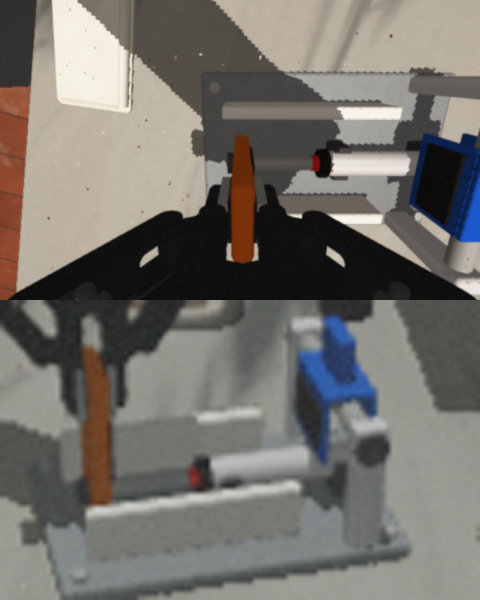

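The red band is half out (wrist view, about (317,160) in the picture) at a measured 0.044; the arm yields about 5 mm to the spring. I'll correct it in a closed loop.

Run:
```python
from h import *
yaw=np.radians(17.2);ex=np.array([np.cos(yaw),np.sin(yaw)]);ey=np.array([-ex[1],ex[0]])
p=np.array([.5436786,-.03600254]); c=.049
m=.0439
for i in range(3):
    c+=.0507-m
    robot.move_straight([*(p-c*ex),.097],vel=.04); robot.sleep(.3)
    s=robot.sense(); q=s['tcp_pos'][:2]; m=(p-q)@ex; print(c,m,(p-q)@ey,s['wrist_force'],s['opening'],s['t'])
    if abs(m-.0507)<.0003: break
snap('wrist','q1');snap('side','q2')
f=load('q1'); c=f['image'][150:280,260:520,::-1]; cv2.imwrite('pics/q.png',cv2.resize(c,None,fx=3,fy=3,interpolation=cv2.INTER_CUBIC))
```

```text
0.0558 0.0504365274390785 -3.6490151007666906e-05 [11.5962016   4.18386585 -6.27939078] 0.12953490523138642 19.4333
```

View pics/q.png

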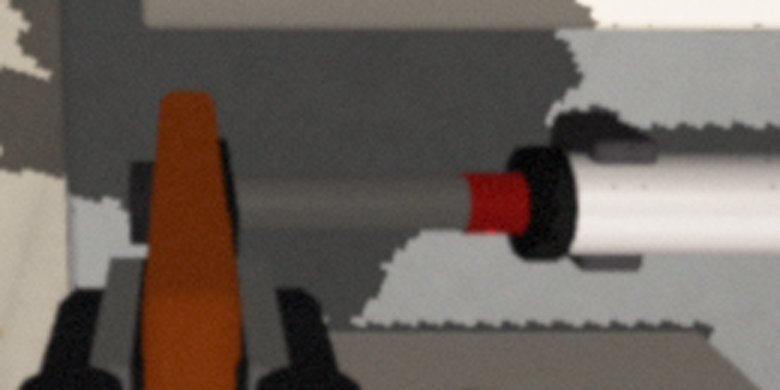

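```bash
cat > m.py <<'E'
from h import *
yaw=np.radians(17.2);B=np.array([.6498,-.0041]);ex=np.array([np.cos(yaw),np.sin(yaw)]);ey=np.array([-ex[1],ex[0]])
def band(n):
    f=load(n);hsv=cv2.cvtColor(f['image'],cv2.COLOR_RGB2HSV)
    m=((cv2.inRange(hsv,(0,150,60),(4,255,255))|cv2.inRange(hsv,(172,150,60),(180,255,255)))>0)
    P=cloud(f);L=np.stack([(P[...,:2]-B)@ex,(P[...,:2]-B)@ey,P[...,2]],-1)
    m&=(L[...,0]<-.02)&(L[...,0]>-.15)&(abs(L[...,1])<.03)&(L[...,2]>.01)&(L[...,2]<.06)
    v,u=np.nonzero(m); q=L[m]; print(n,m.sum(),'depth x',np.percentile(q[:,0],[1,99]).round(4),'z',q[:,2].max().round(4),'y',q[:,1].mean().round(4))
    for vv in range(v.min(),v.max()+1):
        us=u[v==vv]; l,r=us.min()-.5,us.max()+.5
        a=[(plane(f,x,vv,q[:,2].max()-.001)[:2]-B)@ex for x in(l,r)]; print(vv,l,r,np.round(a,4),round(a[1]-a[0],4), f['image'][vv,int(r+.5)-3:int(r+.5)+5].tolist())
    o=cv2.inRange(hsv,(3,130,40),(18,255,255))>0
    t=L[o&(abs(L[...,0]+.16)<.04)&(abs(L[...,1])<.04)&(L[...,2]>.05)&(L[...,2]<.14)]
    print(' jaw x',np.percentile(t[:,0],[1,99]).round(4))
import sys
for n in sys.argv[1:]: band(n)
E
python3 m.py p1 q1
```

```text
p1 193 depth x [-0.0958 -0.0899] z 0.0403 y 0.0021
207 418.5 421.5 [-0.0954 -0.0935] 0.0018 [[67, 20, 19], [61, 14, 12], [61, 16, 17], [58, 7, 5], [57, 10, 13], [35, 6, 6], [18, 4, 10], [16, 15, 13]]
208 414.5 424.5 [-0.0978 -0.0916] 0.0062 [[91, 13, 8], [88, 16, 15], [60, 14, 15], [28, 12, 8], [14, 14, 15], [9, 7, 6], [13, 11, 10], [10, 12, 7]]
209 415.5 424.5 [-0.0971 -0.0916] 0.0056 [[102, 15, 13], [101, 15, 14], [79, 15, 13], [41, 4, 5], [17, 10, 9], [16, 18, 17], [12, 12, 11], [8, 11, 7]]
210 415.5 424.5 [-0.0971 -0.0915] 0.0056 [[104, 5, 8], [103, 8, 6], [90, 2, 1], [58, 1, 1], [27, 8, 9], [16, 14, 14], [7, 7, 4], [8, 7, 4]]
211 415.5 425.5 [-0.097  -0.0908] 0.0062 [[111, 18, 16], [101, 9, 13], [74, 8, 2], [42, 14, 14], [15, 11, 10], [5, 1, 4], [12, 11, 10], [7, 8, 4]]
212 416.5 425.5 [-0.0964 -0.0908] 0.0056 [[111, 13, 14], [109, 16, 13], [90, 15, 14], [46, 4, 4], [13, 4, 6], [9, 8, 9], [13, 11, 14], [11, 9, 13]]
213 416.5 425.5 [-0.0963 -0.0907] 0.0056 [[110, 12, 3], [113, 15, 16], [103, 18, 14], [57, 9, 8], [26, 17, 18], [2, 4, 1], [6, 7, 8], [9, 7, 12]]
214 416.5 426.5 [-0.
[... 4755 characters left out ...]
0, 13, 12], [93, 12, 12], [56, 17, 13], [19, 9, 7], [11, 13, 13], [17, 16, 17], [5, 7, 4]]
224 415.5 435.5 [-0.1029 -0.0904] 0.0125 [[111, 18, 15], [105, 15, 12], [80, 13, 8], [42, 13, 9], [16, 9, 8], [13, 11, 10], [7, 7, 3], [9, 9, 11]]
225 415.5 435.5 [-0.1029 -0.0904] 0.0125 [[107, 10, 9], [96, 12, 9], [62, 12, 9], [26, 4, 10], [14, 11, 13], [4, 2, 2], [14, 13, 11], [14, 8, 11]]
226 415.5 434.5 [-0.1028 -0.0909] 0.0119 [[101, 11, 9], [97, 12, 12], [82, 11, 13], [47, 11, 9], [19, 5, 10], [7, 4, 3], [10, 11, 10], [4, 6, 5]]
227 428.5 433.5 [-0.0946 -0.0915] 0.0031 [[79, 6, 6], [80, 9, 11], [73, 12, 7], [53, 9, 5], [27, 11, 11], [14, 12, 11], [15, 11, 11], [6, 5, 7]]
 jaw x [-0.1672 -0.1554]
```

At a measured 0.0504 the band shows about 12.2 mm of its 12 mm, just flush with the collar. I'll add about 1.3 mm so it is clearly out, and recheck.

```bash
python3 - <<'E'
from h import *
yaw=np.radians(17.2);ex=np.array([np.cos(yaw),np.sin(yaw)])
p=np.array([.5436786,-.03600254])
robot.move_straight([*(p-.0571*ex),.097],vel=.04); robot.sleep(.5)
s=robot.sense(); q=s['tcp_pos'][:2]; print((p-q)@ex,s['wrist_force'],s['opening'],s['t'])
snap('wrist','u1');snap('side','u2');snap('scene','u3')
a=cv2.resize(load('u1')['image'][150:280,260:520,::-1],(640,320),interpolation=cv2.INTER_CUBIC); b=cv2.resize(cv2.imread('pics/u2.png')[180:250,270:430],(640,280),interpolation=cv2.INTER_CUBIC)
cv2.imwrite('pics/u.png',np.vstack([a,b]))
E
python3 m.py u1 | grep -E 'u1|^21[3-9]|jaw'
```

```text
0.0516645612925374 [11.95173339  3.75326271 -8.17960387] 0.12843530258771224 20.2833
u1 374 depth x [-0.1033 -0.0909] z 0.0404 y 0.0023
213 416.5 435.5 [-0.104  -0.0923] 0.0118 [[114, 16, 12], [111, 16, 14], [99, 16, 13], [57, 7, 7], [25, 12, 14], [12, 10, 13], [10, 10, 10], [10, 11, 6]]
214 416.5 436.5 [-0.104  -0.0916] 0.0124 [[113, 11, 8], [102, 13, 11], [62, 10, 9], [21, 9, 8], [14, 11, 6], [9, 10, 11], [11, 13, 11], [12, 13, 10]]
215 416.5 436.5 [-0.1039 -0.0915] 0.0124 [[115, 15, 13], [106, 15, 12], [65, 11, 8], [34, 20, 17], [12, 10, 10], [14, 11, 12], [10, 11, 7], [6, 10, 10]]
216 416.5 436.5 [-0.1039 -0.0914] 0.0124 [[118, 17, 15], [104, 7, 9], [69, 16, 13], [30, 10, 11], [10, 13, 7], [13, 10, 10], [11, 5, 9], [8, 9, 9]]
217 416.5 436.5 [-0.1038 -0.0914] 0.0124 [[119, 18, 12], [107, 16, 13], [67, 8, 4], [27, 11, 8], [8, 5, 6], [3, 7, 5], [15, 10, 10], [13, 13, 10]]
218 416.5 436.5 [-0.1038 -0.0913] 0.0125 [[118, 16, 8], [107, 17, 11], [70, 16, 15], [25, 8, 9], [14, 14, 11], [4, 5, 10], [14, 8, 12], [4, 4, 0]]
219 416.5 436.5 [-0.1037 -0.0912] 0.0125 [[118, 15, 13], [107, 15, 11], [66, 13, 14], [30, 10, 13], [14, 10, 13], [17, 15, 17], [8, 8, 10], [10, 7, 11]]
 jaw x [-0.1684 -0.1566]
```

View pics/u.png

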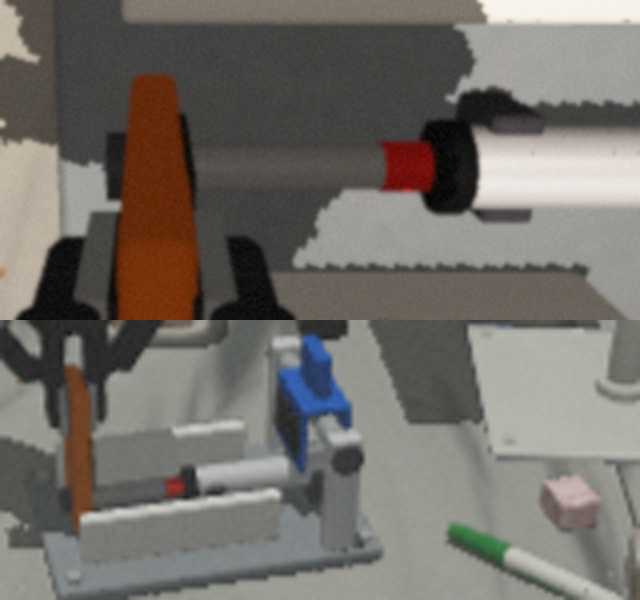

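View pics/u3.png

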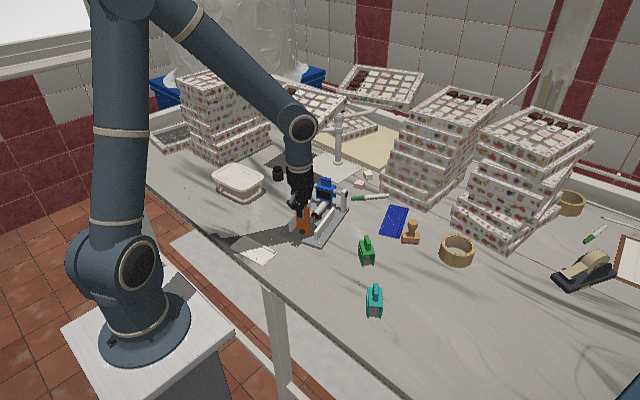

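The visible band length stayed at 12.4 mm while its inner edge moved out 1.2 mm with the rod, so it is just fully out at about 0.0516. The guard is still seated, and the tub, stamp and jar haven't moved. Handing in.

Run:
```python
from h import *
s=robot.sense(); print(np.abs(s['joint_velocities']).max(),s['tcp_pos'],s['t']); robot.close_job()
```

```text
0.0013733489156904145 [ 0.49432318 -0.05121095  0.09788263] 20.4333
the job is handed in; nothing more can be done
```

The guard is on the bar and released, and the gripper is holding the jaw out at about 51.5 mm. I handed the job in at 20.4 s of the 48 s allowed; no verdict is reported.

- **Guard:** I picked the blue guard up by its tab and lowered it onto the bar until it touched. The jaw was not pulled until the guard was on. In three views afterwards it sat level and centred between the posts, with its top plate at about 98 mm and its tab top at about 129 mm, which is the seated height.
- **Jaw:** The arm gives about 5 mm under the spring, so the first pull stopped at 44 mm with half the red band showing. I corrected it in two small steps. The gripper reading gave 51.7 mm, and the jaw's place in the image gave about 51.5 mm.
- **Red band:** It measured 12.4 mm long, against 12 mm nominal. In the last step its inner edge moved out with the rod while its length stayed the same, so it is just clear of the tube. The thin strip of black rod behind it can't be told apart from the black collar in the image.
- **Other objects:** The tub, stamp, jar and look-alikes appeared in their starting places in the last scene picture.
- **Check that disagreed:** Two points I picked by hand across two views came out 3–6 mm off in height. I relied on the camera's depth readings instead, which matched the given heights to within about 1–2 mm.

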